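Lock the closet tray stack with its spring retaining clip

TASK

Lock the three-tier tray together: pick up the spring retaining clip by its two teal eye tabs, pinch them so that its jaws spread, lower the spread clip over the head of the tray's centre post and press it gently down on the sprung brass washer, just far enough to free the groove, then let the jaws contract into the groove and move clear. Go by the feel of the washer spring, never forcing it down to its stop, and leave the bowl, bracelet, comb and glasses where they are.

Things in the scene. Friction and masses are not known exactly. Their poses are not given: they have to be found in the camera images.
- clip: Steel spring clip standing jaws down on the shelf, 80 g: two crossing halves sliding on each other along its y. Origin: underside of the jaws, on the axis of the ring they form; it belongs to the half with the +y jaw. z up. Ring 5 mm thick, inner radius 6 mm closed, outer 11 mm. Crossbars at z 28-33 mm pass over the post's head; any yaw on the post will do.
- tab (a point): Middle of the outer face of the clip's teal eye tab at -y (clip frame 0, -28, 44 mm); its twin is at +y. Each tab is upright, 24 mm wide along x, 4 thick, 22 tall (z 33 to 55 mm). 56 mm over both outer faces when closed, 42 mm at the built-in spread stop. Pinch takes 4 N at first, 11 N at the stop; the stop bears a 60 N grip. Pinched evenly, the ring's axis stays midway between the tabs.
- jaw (a joint): Spread of the jaws in m: pinching the tabs together along y spreads the jaws by as much. 0 closed; 0.014 at the stop, where they clear the post's head by about 2.5 mm. The ring's axis is then at y = -jaw/2 in the frame of clip. Closed in the groove it reads below 0.002; caught on the head or shaft it stays above 0.005.
- tray: Fixed three-tier tray of smoke-gray plastic, 200 mm (x) by 240 mm (y), top tier's floor 104 mm and rim 126 mm above the shelf. Origin: middle of the underside; z up. A vertical steel post rises through its middle, with a groove near its top. Bowl and bracelet lie in the top tier about 65 mm either side of the post along y, below 135 mm.
- post_foot (a point): Point on the post's axis 105 mm above the shelf, fixed to the tray. The post's height setting is not measured: the groove's lower edge is 25.5 to 44.5 mm above this point. From that edge up: groove 7.5 mm tall, 11 mm diameter; head 13 mm tall, 18 mm diameter; cone 4 mm. Below the groove the shaft is again 18 mm thick: jaws too high close on the head, too low on the shaft.
- washer_mid (a point): Point on the post's axis 144 mm above the shelf, fixed to the tray: mean height of the top of the brass washer (40 mm across, on a coil spring), which lies within 9.5 mm of it, always 4 mm above the groove's lower edge. To push it down takes 2 N plus 2.5 N per mm, stop at 6 mm. The clip resting on it faces the groove at 6 to 12 N, best 9 N; over 14 N is forcing.
- bowl: Blue ceramic earring bowl, 66 mm across, 28 mm tall, in the top tier; origin under its middle. To be left alone.
- bracelet: Steel bracelet, ring 66 mm across and 8 mm tall, in the top tier; origin under its middle. To be left alone.
- comb: Tortoiseshell plastic comb lying on the shelf, 130 mm along its y, 34 mm wide, 6 mm thick; origin under its middle. To be left alone.
- glasses: Folded black reading glasses on the shelf, 136 mm along their x, 30 mm wide, 36 mm tall; origin under their middle. To be left alone.

How it is judged:
On the way, in this order (a step that is already met when the one before it is completed fails the run):
1. the clip is lifted clear of the shelf with its jaws spread (jaw above 0.010) (value of joint jaw above 0.01 m and height (world z) of clip above 0.05 m), for 0.2 s.
2. the spread clip is round the post and pressed on the washer with more than 3 N (value of joint jaw above 0.009 m and horizontal distance between clip and post_foot below 0.013 m and z of clip in the frame of post_foot below 0.051 m and contact force between clip and tray above 3 N), for 0.05 s.
At the end, for the whole second after the job is handed in: The clip sits round the post with its jaws contracted in the groove (jaw below 3 mm, origin within 4 mm of the post's axis and 23 to 48 mm above the point post_foot, tilted less than 0.15 rad), released and at rest (value of joint jaw below 0.003 m and horizontal distance between clip and post_foot below 0.004 m and z of clip in the frame of post_foot between 0.023 and 0.048 m and angle between clip's own z axis and vertical below 0.15 rad and linear speed of clip below 0.02 m/s); the robot touches nothing.
It fails at once if the clip is forced against the tray, post or washer: more than 14 N while its jaws are spread, or more than 30 N at any time (the light knock of the jaws snapping shut is allowed) ((value of joint jaw above 0.01 m and contact force between clip and tray above 14 N) or contact force between clip and tray above 30 N).
It fails at once if the robot itself (arm or fingers) pushes on the tray, post or washer with more than 8 N (contact force between any of the arm, the fingers and tray above 8 N).
It fails at once if the bowl, bracelet, comb or glasses are moved more than 15 mm (distance of any of bowl, bracelet, comb, glasses from where it was at the start of the episode above 0.015 m).
It also fails if it takes over 48 s, if anything falls off the work surface, if the arm or the gripper's body presses on something with over 40 N, if the wrist force passes 120 N, or if a joint passes its speed limit or range.

ROBOT

A 6-joint arm with a two-finger parallel gripper is mounted at the origin on the work surface. World frame = base frame: x ahead of the robot, y to its left, z up, the work surface at z = 0. Lengths are in m, angles in rad, forces in N, time in s.
With the tool pointing down it reaches from about 0.375 to 0.975 m from the base axis. Payload 3.8 kg.
Tool frame: the origin (TCP) lies at the very end of the fingers, on their centre line; the grasp point (between the pads) lies 19 mm behind it (pinch_z is the distance from the TCP to the grasp point, in m); x points along the fingers, z is the direction in which the jaws open and shut, and the axes are right-handed (so a half turn about x gives the same grasp; the last joint's range is limited). The gripper opens to 85 mm and grips with 20 to 120 N. Pads are 22 mm wide; open, the fingers measure 114 mm over their backs; the gripper's body (76 mm by 85 mm) begins 54 mm behind the grasp point. The pads swing forward as they close: fully open they stand 13 mm farther back than shut.
Start: joints at [1.066, 0.264, 1.604, -0, 1.274, -0.037], TCP at [0.304, 0.602, 0.231] pointing down, gripper open.
Joint ranges: [-2.63, 2.63], [-0.94, 2.18], [0.31, 2.57], [-1.31, 4.45], [0, 2.66], [-2.55, 2.55]. Speed limits (rad/s): [2.57, 2.57, 3.14, 3.14, 3.14, 3.14].

INTERFACE

Orientations are given as [roll, pitch, yaw] about the fixed x, y, z axes, in that order (R = Rz(yaw) Ry(pitch) Rx(roll)).
In Python, from station import get_obs, camera, camera_params, finish_job, look_for, masks_of, pinch_z gives the robot as it stands. The module is installed in compiled form; this text tells all that it offers.
- The arm moves only by the tool servo_tool, never from a script. Its argument "motion" is a list of rows, each an object with "slide": the shift along the world's x, y, z in mm, a list of three; "roll": the turn about the world's z in rad; "hand": the closure, from -1 (fully open) to 1 (shut). In form: [{"slide": [dx, dy, dz], "roll": roll, "hand": hand}, ...]. A call has 1 to 20 rows; each row is the pose to reach, as a shift and turn from the pose commanded when the call began; what a row does not reach only later rows make up. A row lasts 1/12 s, in which the tool goes at most 41.7 mm and 7.16 degrees, less where a joint would pass 70% of its speed; a pose out of reach is approached as far as the arm can. A call with a gripper value outside its range is refused whole. The fingers move at their own pace and stop on an object; "force" is the grip in N (left out, the last holds). Time passes only in rows, so rows that repeat a pose let the fingers close. It gives the time, the measured TCP pose, the force and the opening at its end, in the units of the state.
- get_obs(): the state, without advancing time (a new reading comes with each control period).
- camera(name): name is "side" or "top" or "wrist"; returns the picture (384x512x3 uint8, blue, green, red); there is no depth.
- camera_params(name): a dict with "fx", "fy", "cx", "cy" (pixels), "dist_coeffs" ([k1, k2, p1, p2, k3] as OpenCV has them; the pictures are not rectified), "R" (3x3) and "t" (3): a world point X has camera coordinates R X + t. Camera axes: x right, y down, z forward; pixel columns grow to the right and rows downward; lengths in m; the calibration is good to about 2 mm. A picture is of the moment at which its call begins: read the wrist's pose just before it. camera_params takes no time and is no camera call; for the wrist camera it gives the pose at the moment of the call.
- finish_job(): hands the job in, once; it reports no verdict.
Trained networks look in the newest picture that a camera, given by its name, has taken for a name from the list of things; names that differ only in an ending like _2 or _b are one class to them, and where a whole thing is asked for, a point or a joint stands for the part that bears it (a point fixed in the world has none). Each returns a list of dicts, best first, with "confidence" (0 to 1); they miss things now and then, are a little off and sometimes report something else, mostly with a low value. They report only what shows in the picture. A call takes as long as a camera call.
- look_for(camera, name): "bbox" ([left, top, right, bottom] in pixels, round what is visible of it).
- masks_of(camera, name): "region" (384x512 bool, what is visible of it) and "bbox" ([left, top, right, bottom] in pixels, round what is visible of it).
The state is a dict: "t": time; "joint_positions": joint angles; "qd": joint speeds; "joint_efforts": joint torques, N m; "eef_pos": TCP position; "orientation": TCP orientation; "contact_force": force on the tool from outside, world axes, zero at the start; "moment": the same for the moment, N m; "gripper_width": opening from 0.0 (shut) to 1.0 (fully open).
Only numpy, scipy, OpenCV 4.12 (cv2) and the standard library are available. Lean on these libraries where they do the work, as an engineer would, in place of code of your own. Each camera call takes 0.05 s, during which the arm holds its last target.

## Working session

There is one attempt and no reset: what is moved stays moved. The work goes in short steps, Python scripts to look and compute and a tool call to move; the robot and the scene stay as the last step left them, time stands still between calls to the robot, and variables do not carry over. Pictures are saved under pics/ and viewed, and the job is handed in when it is done.

Besides the shell and the picture viewer there is one more tool, called after ">>>" as name(argument=value, ...) on one line, values as JSON. servo_tool: Moves the arm, as the interface text tells. Its arguments: {"type":"object","properties":{"motion":{"type":"array"},"force":{"type":"number"}},"required":["motion"]}

```bash
mkdir -p pics; ls; cat > h.py <<'E'
import numpy as np, cv2
from station import *
def P(n):
    p=camera_params(n); K=np.array([[p['fx'],0,p['cx']],[0,p['fy'],p['cy']],[0,0,1.]]); return K,np.array(p['dist_coeffs']),np.array(p['R']),np.array(p['t'])
def proj(n,X,pp=None):
    K,d,R,t=pp or P(n); return cv2.projectPoints(np.atleast_2d(np.array(X,float)),cv2.Rodrigues(R)[0],t,K,d)[0].reshape(-1,2)
def ray(n,uv,pp=None):
    K,d,R,t=pp or P(n); q=cv2.undistortPoints(np.array([[uv]],float),K,d)[0,0]
    v=R.T@np.array([q[0],q[1],1]); return -R.T@t, v/np.linalg.norm(v)
def atz(n,uv,z,pp=None):
    c,v=ray(n,uv,pp); return c+v*(z-c[2])/v[2]
def tri(rs):
    A=np.zeros((3,3));b=np.zeros(3)
    for c,v in rs:
        M=np.eye(3)-np.outer(v,v);A+=M;b+=M@c
    X=np.linalg.solve(A,b); return X,[np.linalg.norm((np.eye(3)-np.outer(v,v))@(X-c)) for c,v in rs]
E
python3 - <<'E'
from h import *
o=get_obs();print(o,pinch_z)
for n in ['side','top','wrist']:
    im=camera(n);cv2.imwrite(f'pics/a_{n}.png',im)
    for k in ['clip','tab','tray','washer_mid','bowl','bracelet','comb','glasses']:
        try: print(n,k,[(np.round(r['bbox']).tolist(),round(r['confidence'],2)) for r in look_for(n,k)][:3])
        except Exception as e: print(n,k,e)
    K,d,R,t=P(n);print(n,'cam',-R.T@t,R[2])
print(get_obs()['t'])
E
```

```text
pics
{'t': 0.0, 'joint_positions': array([ 1.06609984e+00,  2.64745375e-01,  1.60538075e+00, -1.72846684e-05,
        1.27366779e+00, -3.68834266e-02]), 'qd': array([ 4.48145492e-04,  9.60756982e-05,  5.05428699e-04, -4.67611632e-04,
       -5.53778937e-04, -1.82649451e-04]), 'joint_efforts': array([-6.67161239e-04, -5.15125787e+01, -3.67307782e+01, -6.03770354e-05,
        1.34319894e-02,  2.70112491e-05]), 'eef_pos': array([0.30402824, 0.60184381, 0.2299636 ]), 'orientation': array([ 3.11221211,  1.56859501, -2.06798485]), 'contact_force': array([ 0.40741255, -0.51715688, -0.22026533]), 'moment': array([0.00486409, 0.01332213, 0.03294053]), 'gripper_width': 1.0016570462635332} 0.0187
side clip [([250.0, 244.0, 273.0, 272.0], 0.56)]
side tab [([257.0, 245.0, 276.0, 274.0], 0.62), ([290.0, 233.0, 334.0, 256.0], 0.53)]
side tray [([146.0, 123.0, 247.0, 213.0], 0.67)]
side washer_mid [([148.0, 127.0, 247.0, 215.0], 0.91)]
side bowl [([195.0, 152.0, 221.0, 170.0], 0.52)]
side bracelet []
side comb [([290.0, 234.0, 335.0, 254.0], 0.89)]
side glasses [([342.0, 279.0, 383.0, 314.0], 0.91)]
[... 184 characters left out ...]
 tray [([103.0, 144.0, 203.0, 225.0], 0.94)]
top washer_mid [([104.0, 142.0, 204.0, 226.0], 0.98)]
top bowl [([167.0, 169.0, 191.0, 193.0], 0.82)]
top bracelet [([119.0, 177.0, 126.0, 180.0], 0.6)]
top comb [([287.0, 169.0, 332.0, 185.0], 0.54)]
top glasses [([373.0, 178.0, 390.0, 218.0], 0.66), ([289.0, 169.0, 332.0, 184.0], 0.41)]
top cam [ 0.36223884 -0.1047558   1.04908043] [ 0.18701499  0.0130354  -0.98227057]
wrist clip []
wrist tab []
wrist tray [([74.0, 362.0, 114.0, 384.0], 0.97)]
wrist washer_mid [([77.0, 362.0, 112.0, 381.0], 0.92)]
wrist bowl []
wrist bracelet []
wrist comb []
wrist glasses []
wrist cam [0.23130927 0.63895247 0.37384205] [ 0.28407062 -0.14269823 -0.94812504]
1.35
```

```bash
python3 - <<'E'
from h import *
a=cv2.imread('pics/a_side.png');b=cv2.imread('pics/a_top.png')
cv2.imwrite('pics/b1.png',cv2.resize(a[100:330,130:400],None,fx=2.9,fy=2.6))
cv2.imwrite('pics/b2.png',cv2.resize(b[130:250,90:410],None,fx=2.5,fy=2.5,interpolation=2))
print(atz('top',(304,228),.045),atz('side',(262,258),.03))
print(atz('top',(153,185),.12))
print(tri([ray('top',(304,228)),ray('side',(261,258))]))
print(atz('top',(179,181),.12),atz('top',(310,177),0),atz('top',(381,198),.02))
E
```

```text
[ 0.45998704 -0.21497195  0.045     ] [ 0.46904463 -0.20773711  0.03      ]
[0.56803917 0.19088634 0.12      ]
(array([ 0.45958438, -0.21477263,  0.04136718]), [np.float64(0.0009543266573061772), np.float64(0.0009543266573062444)])
[0.57846121 0.12119015 0.12      ] [ 0.61644555 -0.24157611  0.        ] [ 0.54816559 -0.44451966  0.02      ]
```

View pics/b1.png

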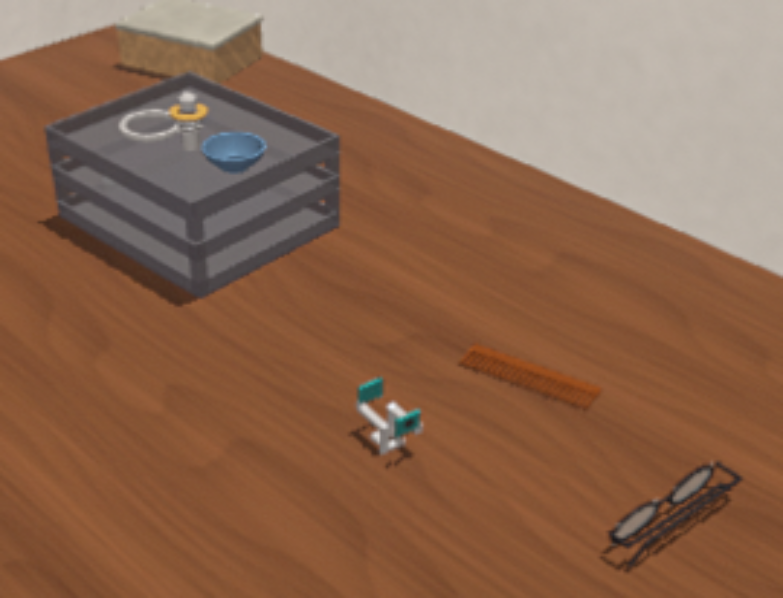

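View pics/b2.png

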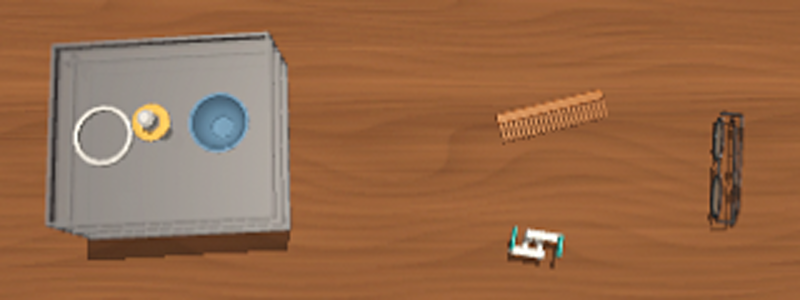

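```bash
python3 - <<'E'
from h import *
from scipy.spatial.transform import Rotation as Ro
o=get_obs()
print(Ro.from_euler('xyz',o['orientation']).as_matrix())
for n,box in [('top',(285,210,330,245)),('side',(240,235,300,285))]:
    im=cv2.imread(f'pics/a_{n}.png');x0,y0,x1,y1=box
    hsv=cv2.cvtColor(im[y0:y1,x0:x1],cv2.COLOR_BGR2HSV)
    m=cv2.inRange(hsv,(75,70,50),(100,255,255))
    k,l,s,c=cv2.connectedComponentsWithStats(m)
    print(n,[(s[i].tolist(),np.round(c[i]+[x0,y0],1)) for i in range(1,k) if s[i][4]>4])
def crop(im,b,f): return cv2.resize(im[b[1]:b[3],b[0]:b[2]],None,fx=f,fy=f,interpolation=cv2.INTER_CUBIC)
cv2.imwrite('pics/c1.png',crop(cv2.imread('pics/a_top.png'),(280,205,340,250),12))
cv2.imwrite('pics/c2.png',crop(cv2.imread('pics/a_side.png'),(165,115,225,160),12))
E
```

```text
[[-1.30697270e-05 -8.92541280e-01  4.50965701e-01]
 [ 3.05900122e-05  4.50965700e-01  8.92541280e-01]
 [-9.99999999e-01  2.54603172e-05  2.14088501e-05]]
top [([9, 11, 3, 9, 16], array([295. , 224.8])), ([27, 14, 3, 9, 17], array([313.4, 228.2]))]
side [([14, 11, 8, 9, 54], array([257.5, 249.6])), ([26, 23, 9, 10, 49], array([269.6, 262.2]))]
```

View pics/c1.png

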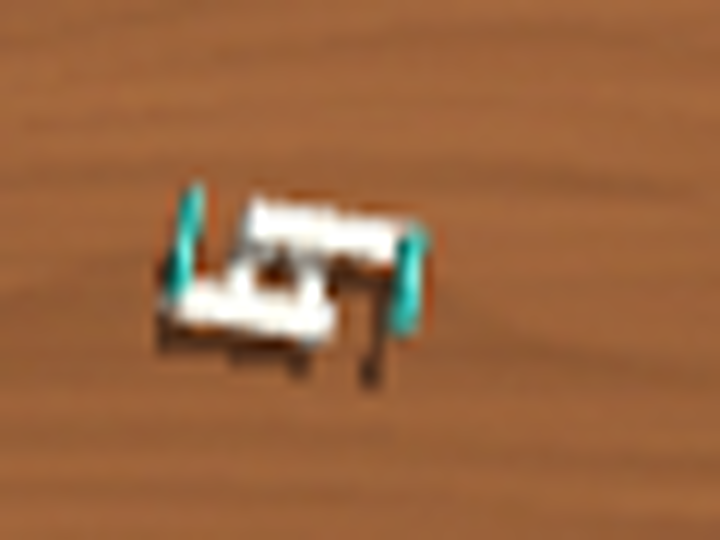

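View pics/c2.png

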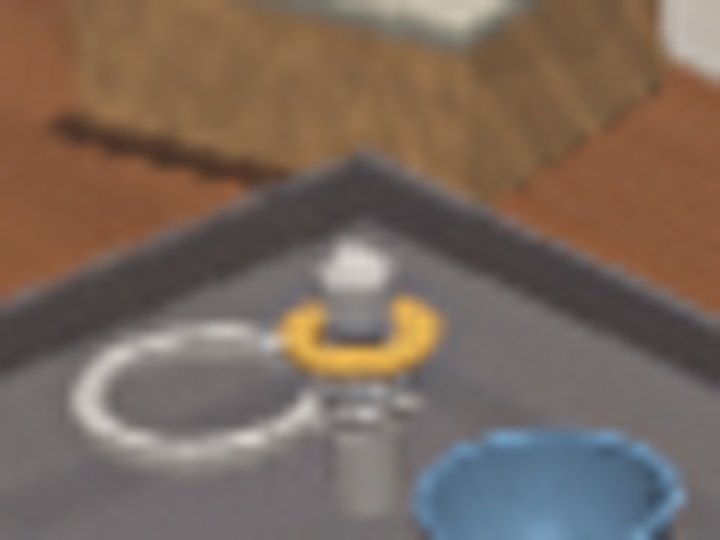

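```bash
python3 - <<'E'
from h import *
A=tri([ray('top',(295,224.8)),ray('side',(257.5,249.6))]);B=tri([ray('top',(313.4,228.2)),ray('side',(269.6,262.2))])
print(A,B,np.linalg.norm(A[0]-B[0])); d=(A[0]-B[0]); print('yaw of y axis',np.arctan2(d[1],d[0])-np.pi/2,(A[0]+B[0])/2)
cs={}
for n,b in [('top',(130,160,170,200)),('side',(180,125,210,155))]:
    im=cv2.imread(f'pics/a_{n}.png')
    hsv=cv2.cvtColor(im,cv2.COLOR_BGR2HSV)
    m=cv2.inRange(hsv,(15,120,120),(28,255,255)); mm=np.zeros_like(m); mm[b[1]:b[3],b[0]:b[2]]=m[b[1]:b[3],b[0]:b[2]]
    pts=cv2.findNonZero(mm); e=cv2.fitEllipse(cv2.convexHull(pts)); print(n,e); cs[n]=e[0]
print(tri([ray(n,c) for n,c in cs.items()]))
E
```

```text
(array([ 0.46947696, -0.19045574,  0.04567851]), [np.float64(0.0006409411627529115), np.float64(0.0006409411627529021)]) (array([ 0.4595689 , -0.24130477,  0.04587363]), [np.float64(0.0004721132275304375), np.float64(0.00047211322753034057)]) 0.05180571171002786
yaw of y axis -0.19244099965825545 [ 0.46452293 -0.21588026  0.04577607]
top ((150.00372314453125, 178.60142517089844), (13.97468090057373, 14.948399543762207), 74.01947021484375)
side ((194.1941680908203, 130.0499267578125), (29.6166934967041, 30.637895584106445), 170.10284423828125)
(array([0.56694699, 0.17197924, 0.202809  ]), [np.float64(0.0015357730886435496), np.float64(0.0015357730886434169)])
```

>>> servo_tool(motion=[{"slide":[20,-34,10],"roll":0.05,"hand":-1},{"slide":[40,-68,20],"roll":0.1,"hand":-1},{"slide":[60,-102,30],"roll":0.15,"hand":-1},{"slide":[80,-136,40],"roll":0.2,"hand":-1},{"slide":[100,-170,40],"roll":0.25,"hand":-1},{"slide":[120,-204,40],"roll":0.276,"hand":-1},{"slide":[140,-238,40],"roll":0.276,"hand":-1},{"slide":[160,-272,40],"roll":0.276,"hand":-1},{"slide":[180,-306,40],"roll":0.276,"hand":-1},{"slide":[200,-340,40],"roll":0.276,"hand":-1},{"slide":[220,-374,40],"roll":0.276,"hand":-1},{"slide":[240,-408,40],"roll":0.276,"hand":-1},{"slide":[240,-408,40],"roll":0.276,"hand":-1},{"slide":[240,-408,40],"roll":0.276,"hand":-1}])

```text
t: 2.52
eef_pos: [0.5453, 0.1925, 0.2713]
orientation: [0.248, 1.571, 1.623]
contact_force: [0.7, -0.0, -0.4]
gripper_width: 0.997
```

```bash
python3 - <<'E'
from h import *
import pickle
pp=P('wrist');im=camera('wrist');cv2.imwrite('pics/w1.png',im);pickle.dump(pp,open('w1.p','wb'))
print(get_obs()['t'],get_obs()['eef_pos'],proj('wrist',[[.567,.175,.144]],pp))
E
```

```text
2.5667 [0.54456226 0.19388947 0.2712468 ] [[238.89388597 207.20090199]]
```

View pics/w1.png

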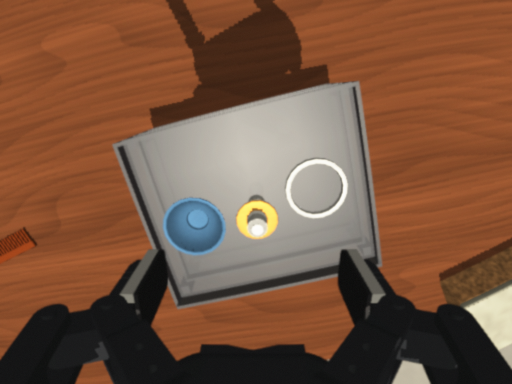

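>>> servo_tool(motion=[{"slide":[-20,-35,0],"roll":0,"hand":-1},{"slide":[-40,-70,0],"roll":0,"hand":-1},{"slide":[-50,-105,0],"roll":0,"hand":-1},{"slide":[-50,-105,0],"roll":0,"hand":-1},{"slide":[-50,-105,0],"roll":0,"hand":-1}])

```text
t: 2.98
eef_pos: [0.4935, 0.0897, 0.2716]
orientation: [-0.548, 1.57, 0.83]
contact_force: [0.1, 0.4, 0.0]
gripper_width: 1.004
```

```bash
python3 - <<'E'
from h import *
import pickle
pp=P('wrist');im=camera('wrist');cv2.imwrite('pics/w2.png',im);pickle.dump(pp,open('w2.p','wb'))
print(get_obs()['t'],get_obs()['eef_pos'],proj('wrist',[[.567,.175,.144]],pp))
im1=cv2.imread('pics/w1.png')
E_={}
for n,i in (('w1',im1),('w2',im)):
    hsv=cv2.cvtColor(i,cv2.COLOR_BGR2HSV)
    m=cv2.inRange(hsv,(18,120,120),(28,255,255))
    k,l,s,c=cv2.connectedComponentsWithStats(m); j=1+np.argmax(s[1:,4])
    print(n,s[j],c[j]); e=cv2.fitEllipse(cv2.convexHull(cv2.findNonZero((l==j).astype(np.uint8)))); print(e); E_[n]=e[0]
print(tri([ray('wrist',E_[n],pickle.load(open(n+'.p','rb'))) for n in E_]))
def crop(im,c,h,f):
    x,y=map(int,c); return cv2.resize(im[y-h:y+h,x-h:x+h],None,fx=f,fy=f,interpolation=cv2.INTER_CUBIC)
cv2.imwrite('pics/w12.png',np.hstack([crop(im1,E_['w1'],30,6.5),crop(im,E_['w2'],30,6.5)]))
E
```

```text
3.0333 [0.49406693 0.09052878 0.27167188] [[350.20981608 235.66815244]]
w1 [236 200  42  39 729] [256.6515775 216.1138546]
((256.63775634765625, 219.02932739257812), (38.149497985839844, 41.28993225097656), 88.5074691772461)
w2 [349 230  39  24 445] [369.18202247 239.91685393]
((369.1153869628906, 244.0888671875), (27.534330368041992, 38.77566146850586), 90.60989379882812)
(array([0.57743978, 0.19047028, 0.15171143]), [np.float64(0.0015868356488233362), np.float64(0.001586835648823453)])
```

View pics/w12.png

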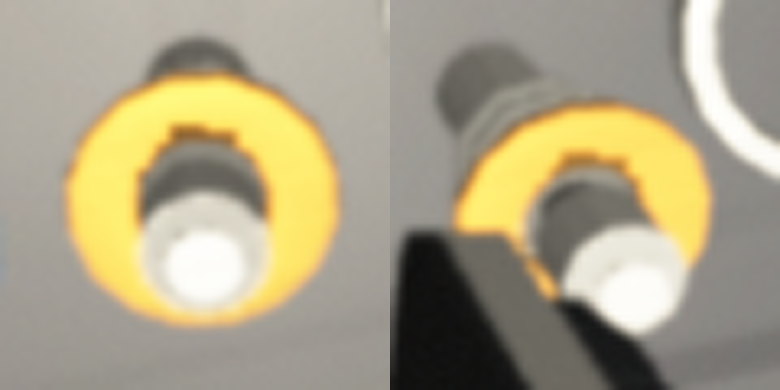

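```bash
cat > fit.py <<'E'
from h import *
import pickle
from scipy.optimize import least_squares
def mask(i,lo=(18,100,100)):
    hsv=cv2.cvtColor(i,cv2.COLOR_BGR2HSV); m=cv2.inRange(hsv,lo,(28,255,255))
    k,l,s,c=cv2.connectedComponentsWithStats(m); j=1+np.argmax(s[1:,4]); return (l==j).astype(np.uint8)
def hull(m):
    c=max(cv2.findContours(m,cv2.RETR_EXTERNAL,cv2.CHAIN_APPROX_NONE)[0],key=len)[:,0].astype(float)
    h=cv2.convexHull(c.astype(np.float32))
    d=np.array([abs(cv2.pointPolygonTest(h,tuple(p),True)) for p in c]); return c[d<0.7]
T=np.linspace(0,2*np.pi,181)[:-1]
def res(X,obs):
    r=[]
    for pp,pts in obs:
        C=proj('',np.c_[X[0]+.02*np.cos(T),X[1]+.02*np.sin(T),0*T+X[2]],pp)
        poly=C.astype(np.float32).reshape(-1,1,2)
        r+=[cv2.pointPolygonTest(poly,(float(p[0]),float(p[1])),True)-0.5 for p in pts]
    return np.array(r)
E
python3 - <<'E'
from fit import *
i1=cv2.imread('pics/w1.png');i2=cv2.imread('pics/w2.png');it=cv2.imread('pics/a_top.png')
p1=pickle.load(open('w1.p','rb'));p2=pickle.load(open('w2.p','rb'))
h1=hull(mask(i1)); h2=hull(mask(i2)); h1=h1[h1[:,1]<232]; h2=h2[h2[:,1]<244]
mt=it.copy();mt[:150]=0;mt[210:]=0;mt[:,:130]=0;mt[:,180:]=0;ht=hull(mask(mt))
si=cv2.imread('pics/a_side.png');si[:137]=0;si[155:]=0;si[:,:185]=0;si[:,206:]=0;hs=hull(mask(si))
print(len(h1),len(h2),len(ht),len(hs))
O={'w1':(p1,h1),'w2':(p2,h2),'top':(P('top'),ht),'side':(P('side'),hs)}
for ks in (['w1','w2'],['top','side'],['w1','w2','top','side']):
    s=least_squares(res,[.57,.18,.145],args=([O[k] for k in ks],),loss='soft_l1',x_scale=.01,diff_step=1e-4); print(ks,s.x,np.sqrt(np.mean(s.fun**2)))
for k in O:
    s=least_squares(lambda x:res([x[0],x[1],.146],[O[k]]),[.57,.18],diff_step=1e-4); print(k,s.x,np.sqrt(np.mean(s.fun**2)))
E
```

```text
78 39 40 21
['w1', 'w2'] [0.5803889  0.18962661 0.15031183] 0.3657856875028156
['top', 'side'] [0.57865385 0.19019936 0.15127524] 0.33431726073950163
['w1', 'w2', 'top', 'side'] [0.58007944 0.18964346 0.15088772] 0.4180143811301943
w1 [0.58188824 0.18940295] 0.3237649243167503
w2 [0.58293465 0.19118506] 0.40946281555562825
top [0.57976466 0.19204647] 0.3054645631504207
side [0.58522283 0.19747557] 0.3198960507085214
```

>>> servo_tool(motion=[{"slide":[-3,-35,0],"roll":0,"hand":-1},{"slide":[-6,-70,0],"roll":0,"hand":-1},{"slide":[-10,-105,-10],"roll":0,"hand":-1},{"slide":[-14,-140,-25],"roll":0,"hand":-1},{"slide":[-18,-175,-40],"roll":0,"hand":-1},{"slide":[-22,-210,-55],"roll":0,"hand":-1},{"slide":[-26,-245,-75],"roll":0,"hand":-1},{"slide":[-30,-280,-95],"roll":0,"hand":-1},{"slide":[-30,-305,-115],"roll":0,"hand":-1},{"slide":[-30,-305,-115],"roll":0,"hand":-1},{"slide":[-30,-305,-115],"roll":0,"hand":-1}])

```text
t: 3.95
eef_pos: [0.4643, -0.2146, 0.1546]
orientation: [1.06, 1.567, 2.439]
contact_force: [0.8, 0.2, 0.1]
gripper_width: 0.999
```

```bash
python3 - <<'E'
from h import *
import pickle
pp=P('wrist');im=camera('wrist');cv2.imwrite('pics/w3.png',im);pickle.dump(pp,open('w3.p','wb'))
print(get_obs()['t'],get_obs()['eef_pos'],get_obs()['orientation'],get_obs()['joint_positions'])
hsv=cv2.cvtColor(im,cv2.COLOR_BGR2HSV)
m=cv2.inRange(hsv,(75,70,40),(100,255,255))
k,l,s,c=cv2.connectedComponentsWithStats(m)
for i in range(1,k):
    if s[i][4]>15: print(s[i],c[i],atz('wrist',c[i],.046,pp))
E
```

```text
4.0 [ 0.46511736 -0.21429795  0.15585353] [0.71651074 1.56911182 2.0961434 ] [-4.81002945e-01  1.77651468e-02  2.02798373e+00  1.01253988e-03
  1.09726720e+00 -1.86109800e+00]
[278 174   6  32 146] [280.89041096 190.0890411 ] [ 0.47016303 -0.19034164  0.046     ]
[218 176   6  32 168] [220.73809524 191.20238095] [ 0.4610645  -0.24207657  0.046     ]
```

View pics/w3.png

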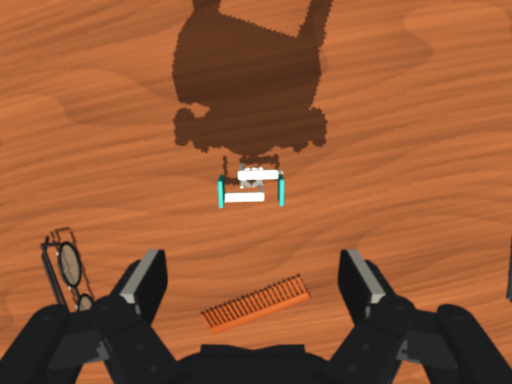

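>>> servo_tool(motion=[{"slide":[1,0,-20],"roll":0.01,"hand":-1},{"slide":[1,0,-50],"roll":0.01,"hand":-1},{"slide":[1,0,-80],"roll":0.01,"hand":-1},{"slide":[1,0,-105],"roll":0.01,"hand":-1},{"slide":[1,0,-120],"roll":0.01,"hand":-1},{"slide":[1,0,-128],"roll":0.01,"hand":-1},{"slide":[1,0,-132],"roll":0.01,"hand":-1},{"slide":[1,0,-132],"roll":0.01,"hand":-1},{"slide":[1,0,-132],"roll":0.01,"hand":-1}], force=30)

```text
t: 4.75
eef_pos: [0.4669, -0.2155, 0.0257]
orientation: [-1.815, 1.568, -0.425]
contact_force: [-0.7, -0.8, -0.7]
gripper_width: 1.004
```

```bash
python3 - <<'E'
from h import *
im=camera('wrist');cv2.imwrite('pics/w4.png',im);o=get_obs();print(o['t'],o['eef_pos'],o['contact_force'])
E
```

```text
4.8 [ 0.4670385  -0.21576313  0.02594468] [-0.31866295 -0.43836757 -0.64068461]
```

View pics/w4.png

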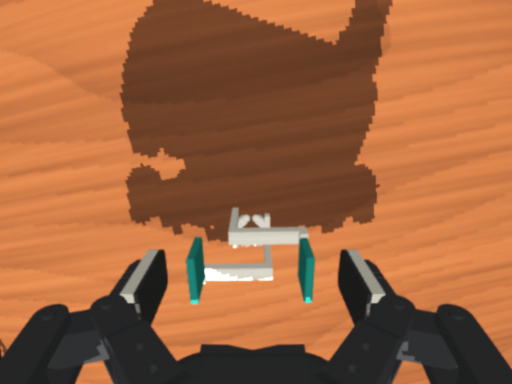

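```bash
python3 - <<'E'
from h import *
import pickle
im=cv2.imread('pics/w4.png');pp=P('wrist')
hsv=cv2.cvtColor(im,cv2.COLOR_BGR2HSV)
m=cv2.inRange(hsv,(75,70,40),(100,255,255))
k,l,s,c=cv2.connectedComponentsWithStats(m)
for i in range(1,k):
    if s[i][4]>15: print(s[i],c[i],atz('wrist',c[i],.044,pp))
print(get_obs()['eef_pos'])
E
```

```text
[187 238  17  66 803] [195.30261519 270.01618929] [ 0.46169538 -0.24280725  0.044     ]
[299 238  15  65 734] [305.90871935 269.53269755] [ 0.47095403 -0.19073617  0.044     ]
[ 0.4670385  -0.21576313  0.02594468]
```

>>> servo_tool(motion=[{"slide":[0,-1,-1],"roll":0,"hand":1},{"slide":[0,-1,-1],"roll":0,"hand":1},{"slide":[0,-1,-1],"roll":0,"hand":1},{"slide":[0,-1,-1],"roll":0,"hand":1},{"slide":[0,-1,-1],"roll":0,"hand":1},{"slide":[0,-1,-1],"roll":0,"hand":1},{"slide":[0,-1,-1],"roll":0,"hand":1},{"slide":[0,-1,-1],"roll":0,"hand":1},{"slide":[0,-1,-1],"roll":0,"hand":1},{"slide":[0,-1,-1],"roll":0,"hand":1}], force=35)

```text
t: 5.63
eef_pos: [0.4673, -0.2191, 0.0264]
orientation: [-2.216, 1.565, -0.826]
contact_force: [-3.5, -3.0, 13.1]
gripper_width: 0.472
```

```bash
python3 - <<'E'
from h import *
im=camera('wrist');cv2.imwrite('pics/w5.png',im);o=get_obs();print(o['t'],o['eef_pos'],o['contact_force'],o['gripper_width'])
E
```

```text
5.6833 [ 0.46732623 -0.21908274  0.02637798] [-3.899989   -4.4346297  13.16654671] 0.47875940230461284
```

View pics/w5.png

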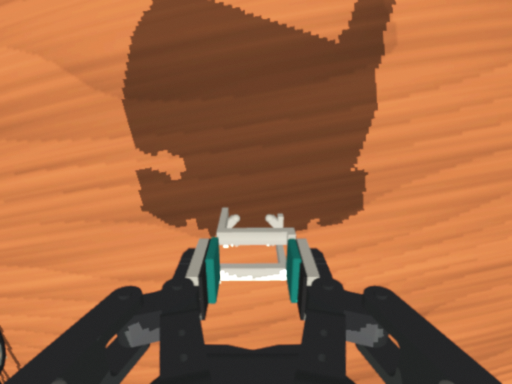

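>>> servo_tool(motion=[{"slide":[0,0,8],"roll":0,"hand":1},{"slide":[0,0,20],"roll":0,"hand":1},{"slide":[0,0,45],"roll":0,"hand":1},{"slide":[0,0,75],"roll":0,"hand":1},{"slide":[0,0,105],"roll":0,"hand":1},{"slide":[0,0,135],"roll":0,"hand":1},{"slide":[0,0,165],"roll":0,"hand":1},{"slide":[0,0,195],"roll":0,"hand":1},{"slide":[0,0,210],"roll":0,"hand":1},{"slide":[0,0,215],"roll":0,"hand":1},{"slide":[0,0,215],"roll":0,"hand":1},{"slide":[0,0,215],"roll":0,"hand":1}])

```text
t: 6.68
eef_pos: [0.4647, -0.2161, 0.2375]
orientation: [1.19, 1.57, 2.579]
contact_force: [-1.2, 0.5, -1.9]
gripper_width: 0.474
```

```bash
python3 - <<'E'
from h import *
import pickle
ims=[]
for n in ('wrist','side','top'):
    im=camera(n);cv2.imwrite(f'pics/l_{n}.png',im);ims.append(im)
pickle.dump(P('wrist'),open('l.p','wb'))
o=get_obs();print(o['t'],o['eef_pos'],o['orientation'],o['contact_force'],o['gripper_width'])
q=proj('side',[o['eef_pos']]);print(q,proj('wrist',[o['eef_pos']]))
u,v=map(int,q[0]);cv2.imwrite('pics/l_s2.png',cv2.resize(ims[1][v-35:v+35,u-45:u+45],None,fx=8,fy=8,interpolation=2))
E
```

```text
6.8333 [ 0.46413131 -0.21585772  0.2360588 ] [1.26099562 1.56677861 2.65001144] [ 0.64488465 -0.02251497 -1.88785015] 0.4764797298819001
[[265.14348212 190.5698745 ]] [[252.84619007 251.70246087]]
```

View pics/l_wrist.png

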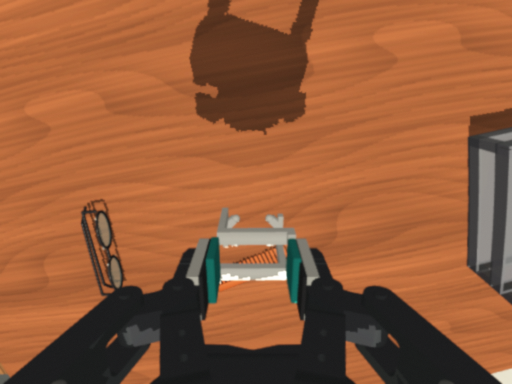

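View pics/l_s2.png

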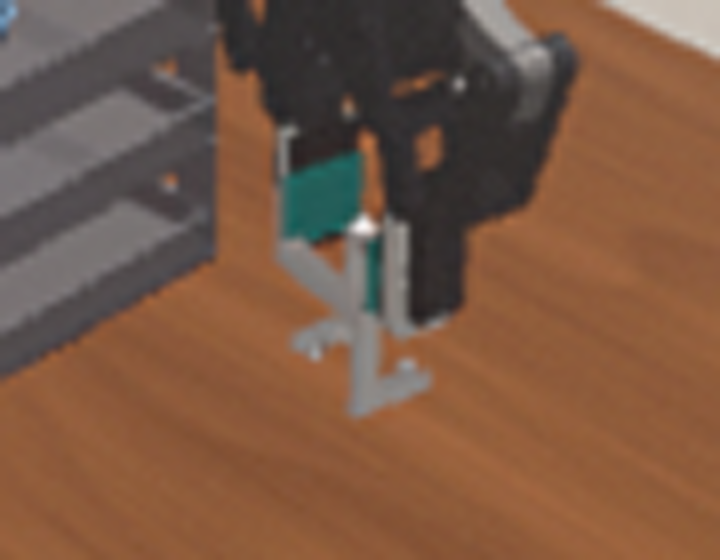

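```bash
cat > off.py <<'E'
from h import *
from scipy.spatial.transform import Rotation as Ro
def off(im,pp,o,dz=.0176):
    R=Ro.from_euler('xyz',o['orientation']).as_matrix(); T=o['eef_pos']
    hsv=cv2.cvtColor(im,cv2.COLOR_BGR2HSV)
    m=cv2.inRange(hsv,(75,70,40),(100,255,255))
    k,l,s,c=cv2.connectedComponentsWithStats(m); r=[]
    for i in range(1,k):
        if s[i][4]>100:
            # extent at mid column: top & bottom edges
            a=R.T@(atz('',c[i],T[2]+dz,pp)-T); r.append(a); print(s[i],c[i],'tool',np.round(a*1000,1))
    a=np.mean(r,0); print('tool off',a*1e3,'world',R@a*1e3,'zdir',R[:,2])
    return R@a
E
python3 - <<'E'
from off import *
import pickle
o=get_obs(); pp=pickle.load(open('l.p','rb'))
off(cv2.imread('pics/l_wrist.png'),P('wrist'),o)
# project model of clip for check
R=Ro.from_euler('xyz',o['orientation']).as_matrix();T=o['eef_pos']
def pt(cx,cy,cz,dx=0,dz=-.0264): # clip frame->world : clip y ~ tool z, clip x ~ -+tool y
    return T+R@np.array([-(cz+dz),0,0])+R[:,2]*cy+np.cross(R[:,2],[0,0,1])*(cx+dx)
for nm,q in dict(tabtop=(12,21,55),tabtop2=(-12,21,55),tb=(12,21,33),tb2=(-12,21,33)).items():
    for sg in(1,-1): print(nm,sg,proj('wrist',[pt(q[0]/1e3,sg*q[1]/1e3,q[2]/1e3)]).round(1))
E
python3 -c "
import cv2
i=cv2.imread('pics/l_wrist.png');cv2.imwrite('pics/l_w2.png',cv2.resize(i[195:315,180:330],None,fx=5,fy=5,interpolation=2))"
```

```text
[205 238  15  65 756] [212.18253968 269.75529101] tool [-17.6   0.2 -19.5]
[286 239  16  64 691] [293.19971056 268.89725036] tool [-17.6   0.6  19.3]
tool off [-17.59865498   0.42875392  -0.12535411] world [-0.38201476 -0.07915432 17.6       ] zdir [0.1807832  0.98352221 0.00122487]
tabtop 1 [[298.6 305.6]]
tabtop -1 [[207.4 305.7]]
tabtop2 1 [[301.6 260.4]]
tabtop2 -1 [[204.4 260.5]]
tb 1 [[292.7 277.9]]
tb -1 [[213. 278.]]
tb2 1 [[294.9 237.1]]
tb2 -1 [[210.9 237.1]]
```

View pics/l_w2.png

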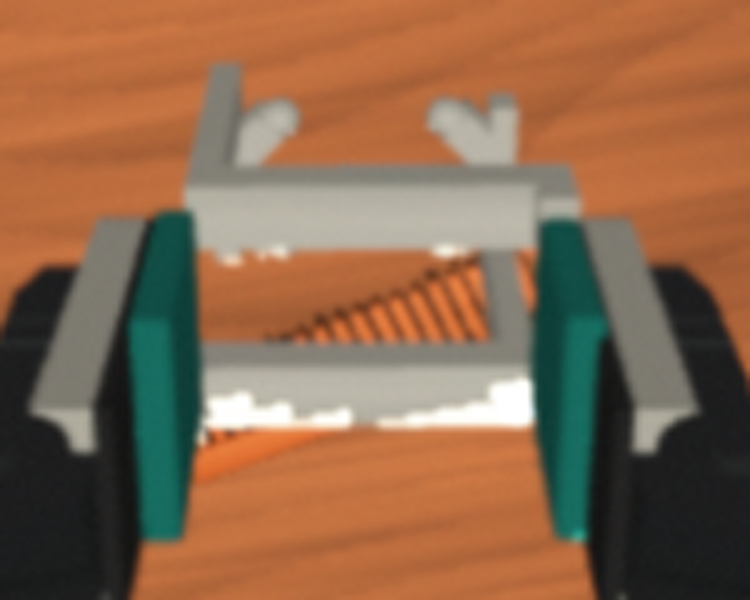

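>>> servo_tool(motion=[{"slide":[10,34,0],"roll":0,"hand":1},{"slide":[20,68,0],"roll":0,"hand":1},{"slide":[30,102,0],"roll":0,"hand":1},{"slide":[40,136,0],"roll":0,"hand":1},{"slide":[50,170,0],"roll":0,"hand":1},{"slide":[60,204,0],"roll":0,"hand":1},{"slide":[70,238,0],"roll":0,"hand":1},{"slide":[80,272,0],"roll":0,"hand":1},{"slide":[90,306,0],"roll":0,"hand":1},{"slide":[100,340,0],"roll":0,"hand":1},{"slide":[110,374,0],"roll":0,"hand":1},{"slide":[116,406,0],"roll":0,"hand":1},{"slide":[116,406,0],"roll":0,"hand":1},{"slide":[116,406,0],"roll":0,"hand":1},{"slide":[116,406,0],"roll":0,"hand":1},{"slide":[116,406,0],"roll":0,"hand":1}])

```text
t: 8.17
eef_pos: [0.5807, 0.1884, 0.2372]
orientation: [2.226, 1.569, -2.669]
contact_force: [0.0, -0.3, -1.0]
gripper_width: 0.475
```

```bash
python3 - <<'E'
from off import *
es=[];F=[]
for n in ('wrist','side','top','wrist'):
    o=get_obs(); es.append(o['eef_pos']);F.append(o['contact_force'])
    pp=P(n);im=camera(n);cv2.imwrite(f'pics/m_{n}.png',im)
    if n=='wrist':wi,wo,wp=im,o,pp
    if n=='side':
        u,v=map(int,proj('side',[o['eef_pos']])[0]);cv2.imwrite('pics/m_s2.png',cv2.resize(im[v-35:v+45,u-45:u+45],None,fx=7,fy=7,interpolation=2))
    if n=='top':
        u,v=map(int,proj('top',[o['eef_pos']])[0]);cv2.imwrite('pics/m_t2.png',cv2.resize(im[v-40:v+40,u-45:u+45],None,fx=7,fy=7,interpolation=2))
print(np.array(es),np.array(F),o['t'],o['gripper_width'])
off(wi,wp,wo)
E
```

```text
[[0.5807172  0.18840022 0.237209  ]
 [0.58090817 0.18817228 0.23755714]
 [0.5810986  0.18816409 0.23793185]
 [0.58122299 0.18822575 0.23816157]] [[ 0.02329883 -0.31941835 -0.99877081]
 [ 0.06098985 -0.28734016 -0.46154742]
 [-0.50406927 -0.44083895 -0.89598813]
 [ 0.05843043 -0.75589471 -0.84996236]] 8.3167 0.4713505530996554
[206 237  14  66 729] [212.59533608 269.72153635] tool [-17.6   0.2 -19.3]
[286 239  16  64 678] [293.06489676 268.56932153] tool [-17.6   0.9  19.2]
tool off [-17.59984629   0.55403174  -0.06466695] world [-0.55133245  0.0418939  17.6       ] zdir [ 1.82394090e-01  9.83225460e-01 -3.01040816e-04]
```

View pics/m_wrist.png

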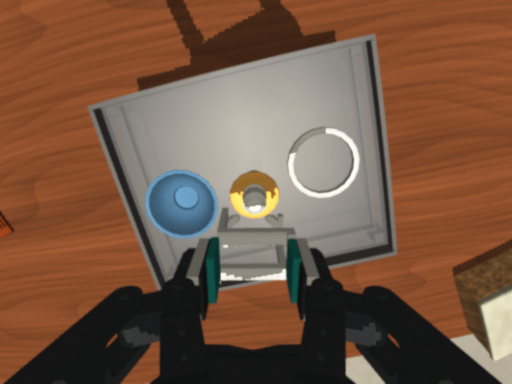

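View pics/m_s2.png

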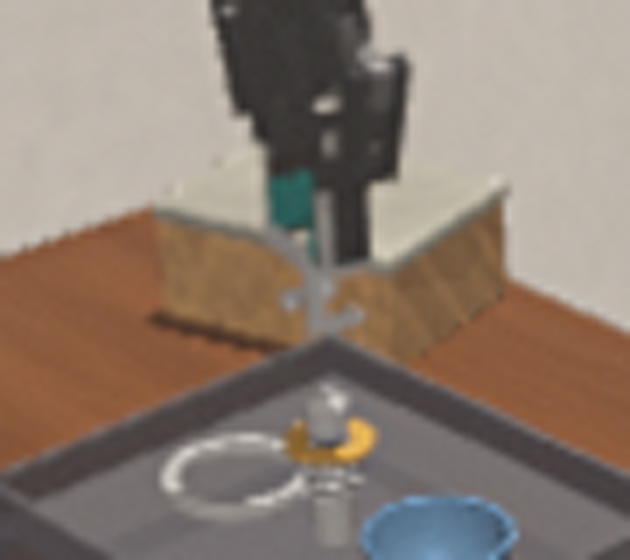

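```bash
python3 - <<'E'
from fit import *
im=cv2.imread('pics/m_wrist.png');pp=P('wrist')
hsv=cv2.cvtColor(im,cv2.COLOR_BGR2HSV);m=cv2.inRange(hsv,(15,100,60),(28,255,255));m[:150]=0;m[225:]=0;m[:,:215]=0;m[:,300:]=0
h=hull(m);print(h[:,1].min(),h[:,1].max(),h[:,0].min(),h[:,0].max());h=h[h[:,1]<213]
p1=pickle.load(open('w1.p','rb'));p2=pickle.load(open('w2.p','rb'))
h1=hull(mask(cv2.imread('pics/w1.png')));h2=hull(mask(cv2.imread('pics/w2.png')));h1=h1[h1[:,1]<232]; h2=h2[h2[:,1]<244]
for O in ([(pp,h)],[(pp,h),(p1,h1)],[(pp,h),(p1,h1),(p2,h2)]):
    s=least_squares(res,[.58,.19,.15],args=(O,),loss='soft_l1',x_scale=.01,diff_step=1e-4);print(s.x,np.sqrt(np.mean(s.fun**2)))
for z in (.146,.150,.153):
    s=least_squares(lambda x:res([x[0],x[1],z],[(pp,h)]),[.58,.19],diff_step=1e-4); print(z,s.x,np.sqrt(np.mean(s.fun**2)))
big=cv2.resize(im[150:300,180:330],None,fx=4,fy=4,interpolation=2)
X=[.5804,.1896,.1503]
C=proj('',np.c_[X[0]+.02*np.cos(T),X[1]+.02*np.sin(T),0*T+X[2]],pp)
cv2.polylines(big,[np.int32(((C-[180,150])+.5)*4)],True,(0,0,255),1)
C=proj('',np.c_[X[0]+.009*np.cos(T),X[1]+.009*np.sin(T),0*T+X[2]+.0165],pp)
cv2.polylines(big,[np.int32(((C-[180,150])+.5)*4)],True,(0,255,0),1)
cv2.imwrite('pics/m_w2.png',big)
E
```

```text
171.0 217.0 230.0 278.0
[0.58085785 0.18967417 0.14899555] 0.3050006720816251
[0.58095501 0.18961323 0.14856868] 0.3105755076576657
[0.58060157 0.18968643 0.14984354] 0.34850338694187666
0.146 [0.58168476 0.18952866] 0.41068923777825767
0.15 [0.58056974 0.18972427] 0.3185700063540843
0.153 [0.57974172 0.18987087] 0.48271810082433353
```

View pics/m_w2.png

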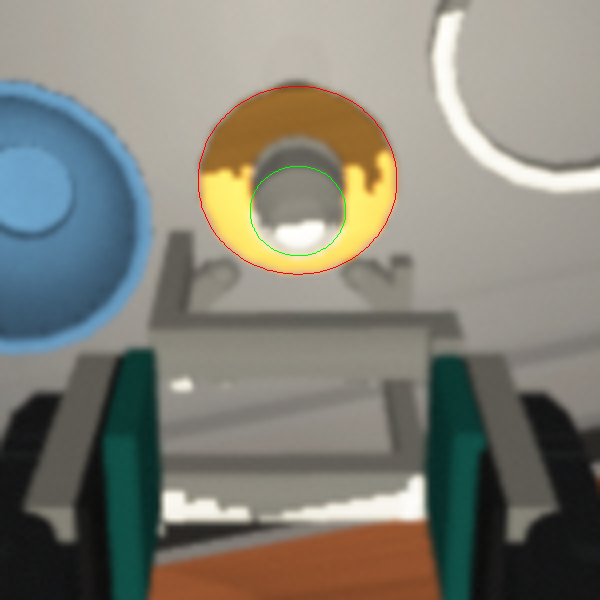

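View pics/m_t2.png

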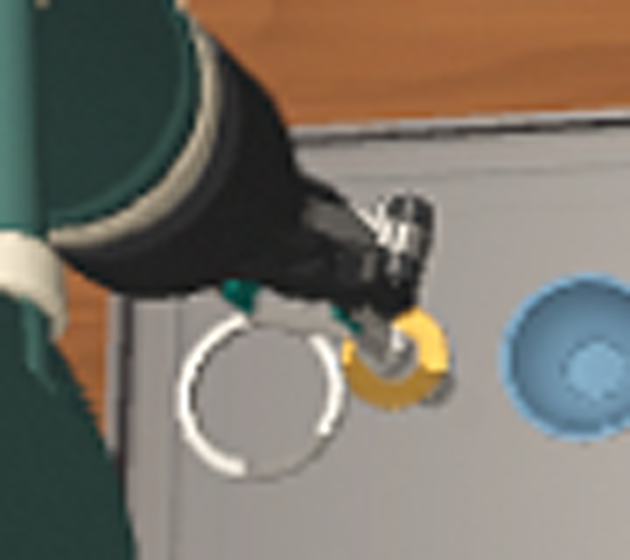

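>>> servo_tool(motion=[{"slide":[0,1.5,-8],"roll":0,"hand":1},{"slide":[0,1.5,-18],"roll":0,"hand":1},{"slide":[0,1.5,-26],"roll":0,"hand":1},{"slide":[0,1.5,-32],"roll":0,"hand":1},{"slide":[0,1.5,-34],"roll":0,"hand":1},{"slide":[0,1.5,-34],"roll":0,"hand":1},{"slide":[0,1.5,-34],"roll":0,"hand":1},{"slide":[0,1.5,-34],"roll":0,"hand":1}])

```text
t: 9.03
eef_pos: [0.5817, 0.1911, 0.2047]
orientation: [-1.123, 1.57, 0.267]
contact_force: [-0.2, 0.5, -0.7]
gripper_width: 0.477
```

```bash
python3 - <<'E'
from fit import *
from off import off
es=[];F=[]
for n in ('wrist','side','wrist'):
    o=get_obs(); es.append(o['eef_pos']);F.append(o['contact_force'])
    pp=P(n);im=camera(n);cv2.imwrite(f'pics/n_{n}.png',im)
    if n=='side':
        u,v=map(int,proj('side',[o['eef_pos']])[0]);cv2.imwrite('pics/n_s2.png',cv2.resize(im[v-25:v+45,u-45:u+45],None,fx=8,fy=8,interpolation=2))
print(np.array(es),np.array(F),o['t'],o['gripper_width'])
w=off(im,pp,o);T0=o['eef_pos']
big=cv2.resize(im[170:320,180:330],None,fx=4,fy=4,interpolation=2)
for X,r,c in (([.5806,.1897,.1500],.02,(0,0,255)),([.5806,.1897,.1665],.009,(0,255,0)),([T0[0]+w[0],T0[1]+w[1],T0[2]-.0264],.011,(255,0,255)),([T0[0]+w[0],T0[1]+w[1],T0[2]-.0214],.011,(255,0,255))):
    C=proj('',np.c_[X[0]+r*np.cos(T),X[1]+r*np.sin(T),0*T+X[2]],pp)
    cv2.polylines(big,[np.int32(((C-[180,170])+.5)*4)],True,c,1)
cv2.imwrite('pics/n_w2.png',big)
E
```

```text
[[0.58169181 0.19111741 0.20468239]
 [0.58179226 0.19115626 0.20488659]
 [0.58180199 0.19113759 0.20492369]] [[-0.23170034  0.46849496 -0.68807477]
 [ 0.60502886 -0.18912167  0.16890623]
 [ 0.36025313 -0.33665546 -1.1865646 ]] 9.1333 0.4742437784540103
[206 237  14  67 748] [212.6697861  270.43048128] tool [-17.6  -0.1 -19.3]
[286 239  16  64 703] [292.88051209 269.16927454] tool [-17.6   0.5  19.1]
tool off [-17.6002512    0.19064426  -0.09268568] world [-0.22358009 -0.06156529 17.6       ] zdir [1.80691551e-01 9.83539701e-01 4.69616797e-04]
```

View pics/n_w2.png

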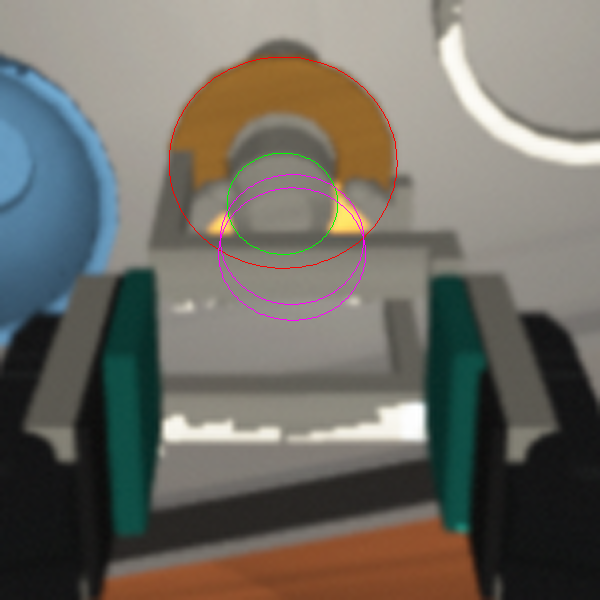

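View pics/n_s2.png

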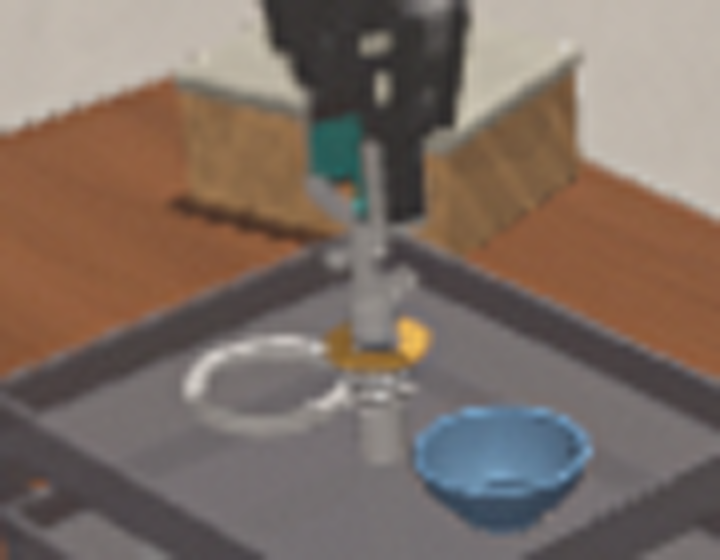

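>>> servo_tool(motion=[{"slide":[-1,-1.4,0],"roll":0,"hand":1},{"slide":[-1,-1.4,0],"roll":0,"hand":1},{"slide":[-1,-1.4,0],"roll":0,"hand":1},{"slide":[-1,-1.4,0],"roll":0,"hand":1},{"slide":[-1,-1.4,0],"roll":0,"hand":1},{"slide":[-1,-1.4,0],"roll":0,"hand":1}])

```text
t: 9.68
eef_pos: [0.5804, 0.1896, 0.2043]
orientation: [-0.636, 1.571, 0.753]
contact_force: [0.3, 0.6, -1.0]
gripper_width: 0.474
```

```bash
python3 - <<'E'
from fit import *
from off import off
n='wrist'
o=get_obs(); pp=P(n);im=camera(n);cv2.imwrite(f'pics/q_{n}.png',im)
print(o['eef_pos'],get_obs()['eef_pos'],o['t'],o['gripper_width'])
w=off(im,pp,o);T0=o['eef_pos']
big=cv2.resize(im[170:320,180:330],None,fx=4,fy=4,interpolation=2)
for X,r,c in (([.5806,.1897,.1500],.02,(0,0,255)),([.5806,.1897,.1665],.009,(0,255,0)),([T0[0]+w[0],T0[1]+w[1],T0[2]-.0264],.011,(255,0,255)),([T0[0]+w[0],T0[1]+w[1],T0[2]-.0214],.011,(255,0,255))):
    C=proj('',np.c_[X[0]+r*np.cos(T),X[1]+r*np.sin(T),0*T+X[2]],pp)
    cv2.polylines(big,[np.int32(((C-[180,170])+.5)*4)],True,c,1)
cv2.imwrite('pics/q_w2.png',big)
E
```

```text
[0.58037025 0.18958484 0.20428046] [0.5803511  0.18960014 0.20425916] 9.6833 0.4744367356358826
[206 237  14  67 741] [212.64912281 270.08636977] tool [-17.6   0.  -19.3]
[286 239  16  64 693] [292.90620491 268.97546898] tool [-17.6   0.6  19.1]
tool off [-17.6000077    0.32451572  -0.09999516] world [-0.33760844 -0.04001189 17.6       ] zdir [1.80805484e-01 9.83518875e-01 2.26557569e-05]
```

View pics/q_w2.png

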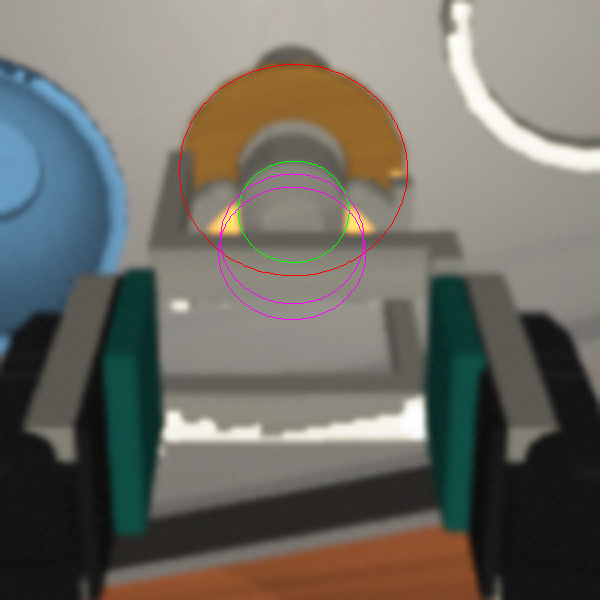

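>>> servo_tool(motion=[{"slide":[0.5,0,-2],"roll":0,"hand":1},{"slide":[0.5,0,-4],"roll":0,"hand":1},{"slide":[0.5,0,-6],"roll":0,"hand":1},{"slide":[0.5,0,-8],"roll":0,"hand":1},{"slide":[0.5,0,-10],"roll":0,"hand":1},{"slide":[0.5,0,-11],"roll":0,"hand":1},{"slide":[0.5,0,-12],"roll":0,"hand":1},{"slide":[0.5,0,-13],"roll":0,"hand":1},{"slide":[0.5,0,-13],"roll":0,"hand":1},{"slide":[0.5,0,-13],"roll":0,"hand":1}])

```text
t: 10.57
eef_pos: [0.5809, 0.1896, 0.1913]
orientation: [-2.756, 1.571, -1.367]
contact_force: [0.2, 0.2, -0.2]
gripper_width: 0.474
```

```bash
python3 - <<'E'
from h import *
for n in ('wrist','side'):
    im=camera(n);cv2.imwrite(f'pics/r_{n}.png',im);o=get_obs();print(o['eef_pos'],o['contact_force'],o['moment'])
u,v=map(int,proj('side',[o['eef_pos']])[0]);a=cv2.resize(im[v-25:v+35,u-35:u+35],None,fx=8,fy=8,interpolation=2)
cv2.imwrite('pics/r_s2.png',a)
im=cv2.imread('pics/r_wrist.png');cv2.imwrite('pics/r_w2.png',cv2.resize(im[170:320,180:330],None,fx=4,fy=4,interpolation=2))
E
```

```text
[0.58091623 0.1896064  0.19135038] [-1.22303321  0.97911448 -0.37536881] [-0.01810844 -0.07020301 -0.01846302]
[0.58097032 0.18959814 0.19142874] [-0.71272403 -0.18870031 -0.89768812] [-0.06024491 -0.0394992  -0.03400026]
```

View pics/r_s2.png

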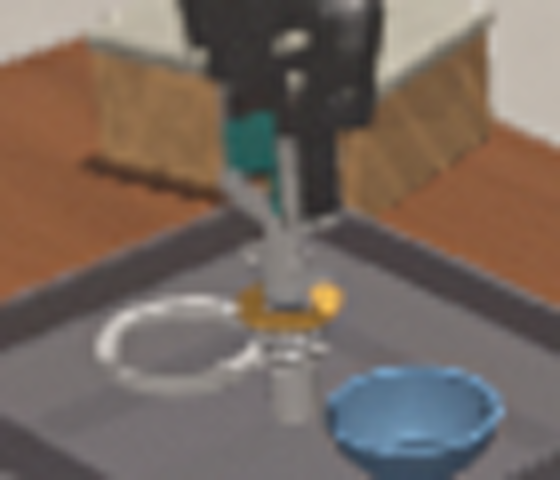

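View pics/r_w2.png

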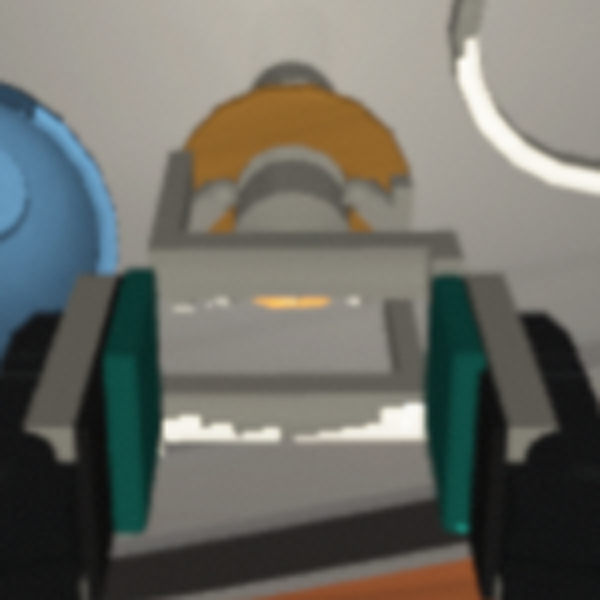

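>>> servo_tool(motion=[{"slide":[0,0,-1.5],"roll":0,"hand":1},{"slide":[0,0,-3],"roll":0,"hand":1},{"slide":[0,0,-4.5],"roll":0,"hand":1},{"slide":[0,0,-6],"roll":0,"hand":1},{"slide":[0,0,-7.5],"roll":0,"hand":1},{"slide":[0,0,-9],"roll":0,"hand":1},{"slide":[0,0,-10],"roll":0,"hand":1},{"slide":[0,0,-11],"roll":0,"hand":1},{"slide":[0,0,-11],"roll":0,"hand":1},{"slide":[0,0,-11],"roll":0,"hand":1},{"slide":[0,0,-11],"roll":0,"hand":1}])

```text
t: 11.58
eef_pos: [0.5809, 0.1896, 0.1804]
orientation: [-1.068, 1.571, 0.321]
contact_force: [0.4, 0.1, -0.5]
gripper_width: 0.479
```

>>> servo_tool(motion=[{"slide":[0,0,-0.5],"roll":0,"hand":1},{"slide":[0,0,-1],"roll":0,"hand":1},{"slide":[0,0,-1.5],"roll":0,"hand":1},{"slide":[0,0,-2],"roll":0,"hand":1},{"slide":[0,0,-2],"roll":0,"hand":1},{"slide":[0,0,-2],"roll":0,"hand":1}])

```text
t: 12.08
eef_pos: [0.581, 0.1896, 0.1787]
orientation: [-1.122, 1.57, 0.267]
contact_force: [-1.4, -0.2, 1.3]
gripper_width: 0.478
```

>>> servo_tool(motion=[{"slide":[0,0,-0.5],"roll":0,"hand":1},{"slide":[0,0,-1],"roll":0,"hand":1},{"slide":[0,0,-1],"roll":0,"hand":1},{"slide":[0,0,-1],"roll":0,"hand":1},{"slide":[0,0,-1],"roll":0,"hand":1}])

```text
t: 12.5
eef_pos: [0.5811, 0.1896, 0.1777]
orientation: [-1.059, 1.57, 0.329]
contact_force: [-1.2, -1.5, 4.4]
gripper_width: 0.474
```

```bash
python3 - <<'E'
from h import *
for n in ('side','top','wrist'):
    im=camera(n);o=get_obs();print(o['eef_pos'],o['contact_force'],o['moment']);cv2.imwrite(f'pics/s_{n}.png',im)
cv2.imwrite('pics/s_w2.png',cv2.resize(im[170:320,180:330],None,fx=4,fy=4,interpolation=2))
E
```

```text
[0.58111126 0.18965779 0.1776817 ] [-1.18172946  0.15823078  3.4013909 ] [ 0.03554065  0.21725439 -0.01913964]
[0.5810863  0.18963759 0.17764554] [-0.88576415 -0.23769817  4.75795812] [ 0.02650607  0.1654298  -0.03728403]
[0.58109184 0.18962187 0.17758626] [-1.15728471 -0.30700111  3.58155251] [ 0.01906474  0.1712489  -0.02082471]
```

View pics/s_w2.png

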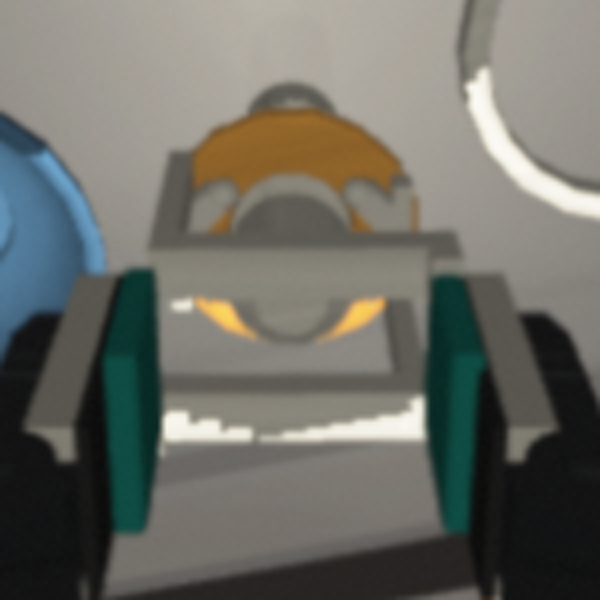

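>>> servo_tool(motion=[{"slide":[0,0,-0.4],"roll":0,"hand":1},{"slide":[0,0,-0.8],"roll":0,"hand":1},{"slide":[0,0,-1.2],"roll":0,"hand":1},{"slide":[0,0,-1.2],"roll":0,"hand":1},{"slide":[0,0,-1.2],"roll":0,"hand":1}])

```text
t: 13.07
eef_pos: [0.5811, 0.1896, 0.1767]
orientation: [-1.102, 1.57, 0.286]
contact_force: [-1.1, -0.4, 6.9]
gripper_width: 0.475
```

```bash
python3 - <<'E'
from h import *
for n in ('side','side','side','side'):
    im=camera(n);o=get_obs();print(o['eef_pos'],o['contact_force'],o['t'])
E
```

```text
[0.58114091 0.18965051 0.17671354] [-2.14532734 -1.11966584  7.33880292] 13.1167
[0.581167   0.18965268 0.17677006] [-1.76134628 -0.6235643   6.11652154] 13.1667
[0.58116671 0.18963814 0.17675211] [-1.08593647 -1.10493221  6.46142656] 13.2167
[0.58115077 0.18965304 0.17670648] [-2.18911337 -0.11967298  6.58123718] 13.2667
```

>>> servo_tool(motion=[{"slide":[0,0,-0.35],"roll":0,"hand":1},{"slide":[0,0,-0.7],"roll":0,"hand":1},{"slide":[0,0,-0.7],"roll":0,"hand":1},{"slide":[0,0,-0.7],"roll":0,"hand":1}])

```text
t: 13.6
eef_pos: [0.5812, 0.1896, 0.1763]
orientation: [-1.179, 1.57, 0.21]
contact_force: [-2.0, -0.6, 7.8]
gripper_width: 0.476
```

```bash
python3 - <<'E'
from h import *
for n in ('side','side','side','side'):
    im=camera(n);o=get_obs();print(o['eef_pos'],o['contact_force'],o['t'])
E
```

```text
[0.58118476 0.18965646 0.1762695 ] [-2.35584597 -0.57025176  8.02567963] 13.65
[0.58120462 0.18965298 0.17631101] [-1.57883386 -1.04765716  7.68313404] 13.7
[0.58118907 0.1896765  0.17628992] [-2.40974796  0.11772603  7.21568882] 13.75
[0.58116374 0.1896748  0.17625676] [-2.95185381 -0.49250286  6.74126163] 13.8
```

>>> servo_tool(motion=[{"slide":[0,0,-0.5],"roll":0,"hand":1},{"slide":[0,0,-0.5],"roll":0,"hand":1},{"slide":[0,0,-0.5],"roll":0,"hand":0},{"slide":[0,0,-0.5],"roll":0,"hand":0},{"slide":[0,0,-0.5],"roll":0,"hand":0}])

```text
t: 14.22
eef_pos: [0.5813, 0.1899, 0.1758]
orientation: [-0.941, 1.569, 0.448]
contact_force: [-0.5, -0.2, 7.6]
gripper_width: 0.503
```

```bash
python3 - <<'E'
from h import *
for n in ('side','side','wrist'):
    im=camera(n);o=get_obs();print(o['eef_pos'],o['contact_force'],o['t'],o['gripper_width'])
cv2.imwrite('pics/u_w2.png',cv2.resize(im[170:320,180:330],None,fx=4,fy=4,interpolation=2))
E
```

```text
[0.58128843 0.18983719 0.17581323] [-1.88500514  0.48007188  8.17289769] 14.2667 0.5009753558512461
[0.58129637 0.18985437 0.17582767] [-1.80852285 -0.08542935  7.79258332] 14.3167 0.49888237744090724
[0.58132607 0.18983645 0.17584958] [-1.62707628 -0.6437652   7.05197388] 14.3667 0.49967903955661874
```

View pics/u_w2.png

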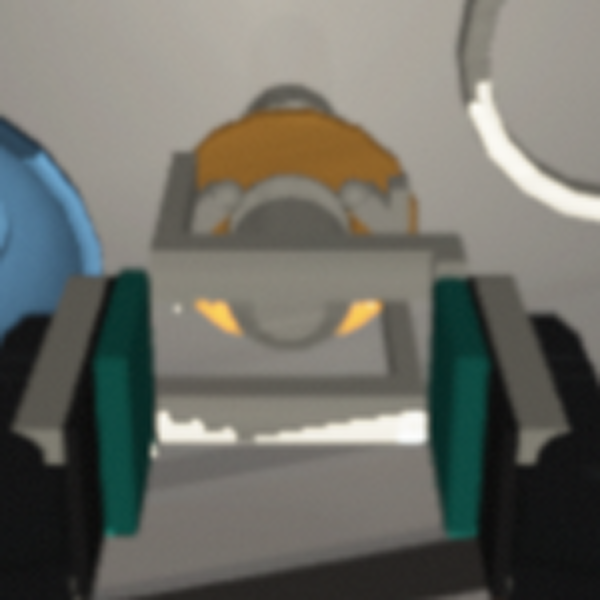

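>>> servo_tool(motion=[{"slide":[0,0,-0.4],"roll":0,"hand":-0.03},{"slide":[0,0,-0.8],"roll":0,"hand":-0.06},{"slide":[0,0,-0.8],"roll":0,"hand":-0.06},{"slide":[0,0,-0.8],"roll":0,"hand":-0.06}])

```text
t: 14.7
eef_pos: [0.5817, 0.1899, 0.1753]
orientation: [-1.047, 1.569, 0.342]
contact_force: [-1.7, -0.2, 7.5]
gripper_width: 0.534
```

```bash
python3 - <<'E'
from h import *
for n in ('side','side','wrist'):
    im=camera(n);o=get_obs();print(o['eef_pos'],o['contact_force'],o['t'],o['gripper_width'])
cv2.imwrite('pics/v_w2.png',cv2.resize(im[170:320,180:330],None,fx=4,fy=4,interpolation=2))
E
```

```text
[0.58165457 0.18989383 0.17527376] [-1.62621787  0.0881826   7.54662117] 14.75 0.5273787194738967
[0.5816614  0.18993954 0.17528008] [-0.45256855  0.40952589  8.53416416] 14.8 0.5292546433867514
[0.58166721 0.18996635 0.17528744] [-0.69455842  0.07157518  8.20396695] 14.85 0.5324808871023412
```

View pics/v_w2.png

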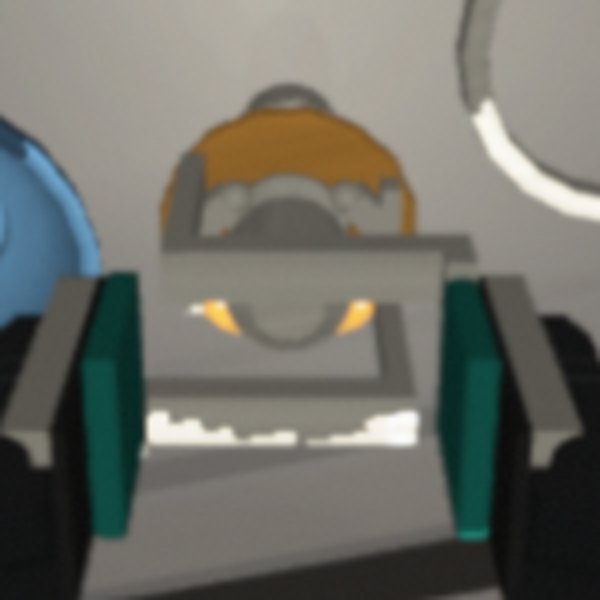

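>>> servo_tool(motion=[{"slide":[0,0,-0.3],"roll":0,"hand":-0.1},{"slide":[0,0,-0.7],"roll":0,"hand":-0.14},{"slide":[0,0,-0.7],"roll":0,"hand":-0.14},{"slide":[0,0,-0.7],"roll":0,"hand":-0.14}])

```text
t: 15.18
eef_pos: [0.5819, 0.1899, 0.1747]
orientation: [-1.115, 1.568, 0.274]
contact_force: [-0.7, -0.4, 7.6]
gripper_width: 0.571
```

```bash
python3 - <<'E'
from h import *
for n in ('side','side','wrist'):
    im=camera(n);o=get_obs();print(o['eef_pos'],o['contact_force'],o['t'],o['gripper_width'])
cv2.imwrite('pics/x_w2.png',cv2.resize(im[170:320,180:330],None,fx=4,fy=4,interpolation=2))
E
```

```text
[0.58189428 0.18991145 0.17467859] [-1.66512345  0.16867489  7.37278505] 15.2333 0.5661290802845204
[0.58190876 0.18991043 0.17466378] [-0.71496694 -0.01093456  8.47728343] 15.2833 0.5698328778654949
[0.58191457 0.18990086 0.17468357] [-0.53157187 -0.09225746  7.41219386] 15.3333 0.5712211401992521
```

View pics/x_w2.png

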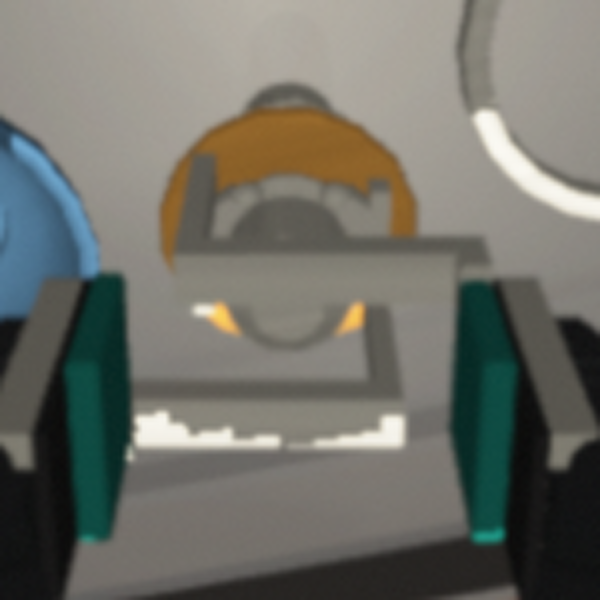

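>>> servo_tool(motion=[{"slide":[0,0,-0.3],"roll":0,"hand":-0.2},{"slide":[0,0,-0.5],"roll":0,"hand":-0.26},{"slide":[0,0,-0.5],"roll":0,"hand":-0.32},{"slide":[0,0,-0.5],"roll":0,"hand":-0.4},{"slide":[0,0,-0.5],"roll":0,"hand":-0.5},{"slide":[0,0,-0.5],"roll":0,"hand":-0.6},{"slide":[0,0,-0.5],"roll":0,"hand":-0.6}])

```text
t: 15.92
eef_pos: [0.5805, 0.1895, 0.1722]
orientation: [2.006, 1.57, -2.889]
contact_force: [-0.3, -0.1, 0.4]
gripper_width: 0.799
```

```bash
python3 - <<'E'
from h import *
for n in ('side','wrist'):
    im=camera(n);o=get_obs();print(o['eef_pos'],o['contact_force'],o['t'],o['gripper_width'])
cv2.imwrite('pics/y_w2.png',cv2.resize(im[170:320,180:330],None,fx=4,fy=4,interpolation=2))
E
```

```text
[0.58061364 0.1895048  0.17235006] [-0.78388981 -0.2925929  -0.1619537 ] 15.9667 0.7980799467813974
[0.58071135 0.18954673 0.17253625] [ 0.02831985 -0.54396327  0.67301762] 16.0167 0.7979187666133258
```

View pics/y_w2.png

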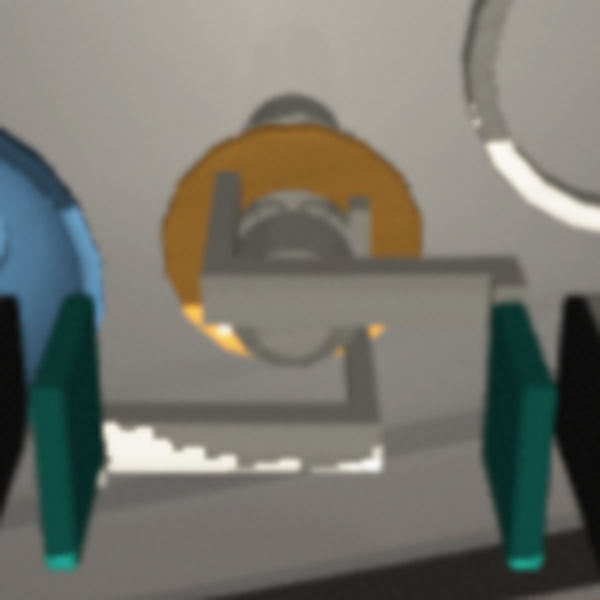

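>>> servo_tool(motion=[{"slide":[0,0,0],"roll":0,"hand":-0.9},{"slide":[0,0,0],"roll":0,"hand":-0.9},{"slide":[0,0,2],"roll":0,"hand":-0.9},{"slide":[0,0,10],"roll":0,"hand":-0.9},{"slide":[0,0,25],"roll":0,"hand":-0.9},{"slide":[0,0,50],"roll":0,"hand":-0.9},{"slide":[0,0,80],"roll":0,"hand":-0.9},{"slide":[0,0,100],"roll":0,"hand":-0.9},{"slide":[0,0,100],"roll":0,"hand":-0.9},{"slide":[0,0,100],"roll":0,"hand":-0.9}])

```text
t: 16.85
eef_pos: [0.5821, 0.1899, 0.2757]
orientation: [-1.114, 1.566, 0.275]
contact_force: [0.6, 0.5, -0.2]
gripper_width: 0.947
```

```bash
python3 - <<'E'
from h import *
for n in ('side','top','wrist'):
    im=camera(n);o=get_obs();cv2.imwrite(f'pics/z_{n}.png',im)
    if n=='side': cv2.imwrite('pics/z_s2.png',cv2.resize(im[100:190,140:260],None,fx=6,fy=6,interpolation=2))
print(o['eef_pos'],o['contact_force'],o['t'])
pp=P('wrist');hsv=cv2.cvtColor(im,cv2.COLOR_BGR2HSV)
m=cv2.inRange(hsv,(75,70,40),(100,255,255));k,l,s,c=cv2.connectedComponentsWithStats(m);r=[]
for i in range(1,k):
    if s[i][4]>60: a=atz('',c[i],.148+.044,pp);r.append(a);print(s[i],c[i],a)
print(np.linalg.norm(r[0]-r[1]),(r[0]+r[1])/2)
cv2.imwrite('pics/z_w2.png',cv2.resize(im[120:270,170:340],None,fx=4,fy=4,interpolation=2))
E
```

```text
[0.57999806 0.1893104  0.27131962] [-0.32024227  0.42400692 -0.22153135] 17.0
[214 184   9  38 275] [218.34545455 202.30545455] [0.57663987 0.16264144 0.192     ]
[284 185   7  37 233] [286.90987124 203.12017167] [0.58701429 0.21525404 0.192     ]
0.05362568299773117 [0.58182708 0.18894774 0.192     ]
```

View pics/z_w2.png

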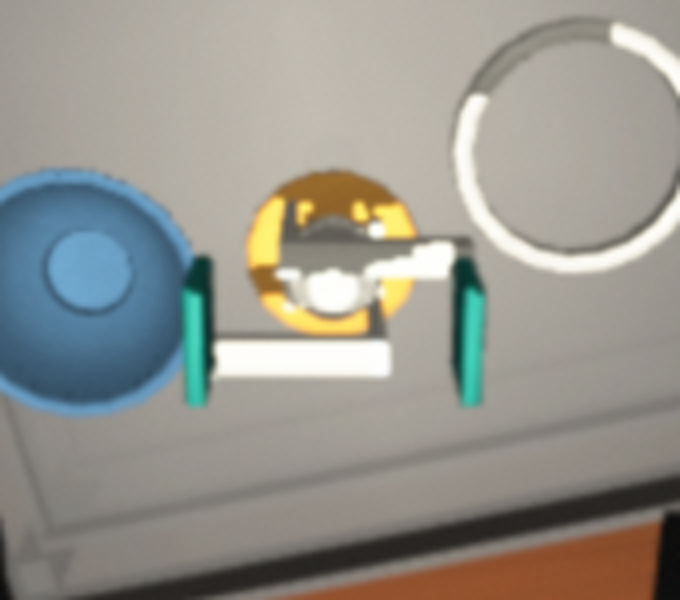

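View pics/z_s2.png

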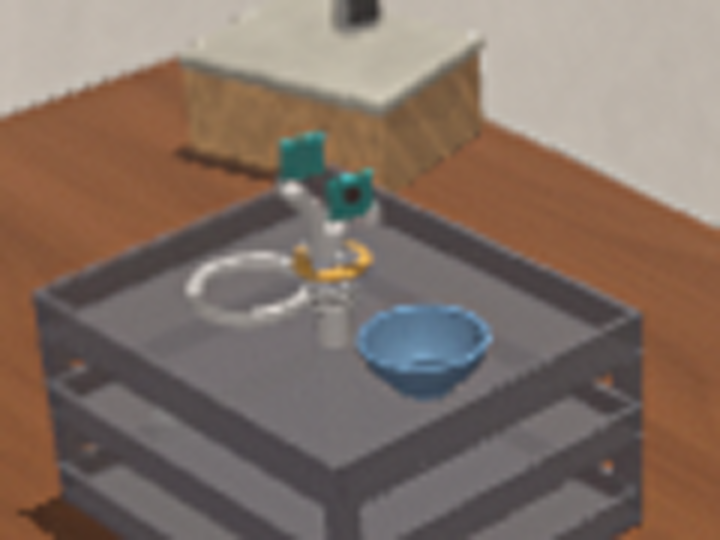

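```bash
python3 -c "
from station import *
print(finish_job(),get_obs()['t'])"
```

```text
the job is handed in; nothing more can be done
the job is handed in; nothing more can be done
```

The clip is on the tray's post with its jaws closed in the groove, and I handed the job in at about 17 s of the 48 s allowed. No verdict is reported.

- **What I did:** I found the clip and washer with the side, top and wrist cameras. I then pinched the tabs to the stop, lifted the clip and centred it on the head using wrist pictures. I pressed it on the washer to about 8–9 N, going by force. Because the pads rise as they open, I released the jaws in small steps and lowered slightly each time. That kept the force near 9 N, and the highest reading I saw was about 9.5 N. Then I opened fully and rose 100 mm.
- **Jaws:** After release the tab centres are 53.6 mm apart, against 52–53 mm when the clip stood closed on the shelf. A clip caught on the head or shaft would show about 47 mm or less.
- **Position:** The clip's centre is about 1.5 mm from the post's axis. The clip looks upright in the side and wrist pictures, though I did not measure its tilt.
- **Other checks:** The wrist force was back near zero and the robot was clear. Bowl and bracelet look unmoved; I did not recheck comb and glasses at the end, but nothing came near them.
- **Small disagreements:** The cameras differed by 1–2 mm on the washer's place and height. Force put first contact at about 152 mm above the shelf, and the pictures at 149–151 mm.

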